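Press a blank into the spring-lift magazine

ROBOT

A 6-joint arm with a two-finger parallel gripper is mounted at the origin on a cart in front of the work surface, level with it; the furniture and walls round the work are solid. World frame = base frame: x ahead of the robot, y to its left, z up, the work surface at z = 0. Lengths are in mm, angles in degrees, forces in N, time in s.
With the tool pointing down it reaches from about 250 to 800 mm from the base axis. Payload 3.9 kg.
Tool frame: the origin (TCP) lies between the finger pads; the fingertips stand 8 mm ahead of it and the grasp point (between the pads) lies 11 mm behind it (manip.tips_ahead is the distance from the TCP to the fingertips, in mm); z points along the fingers, y is the line along which they close (so a half turn about z gives the same grasp; the last joint's range is limited). The gripper opens to 85 mm and grips with 20 to 120 N. Pads are 22 mm wide; open, the fingers measure 114 mm over their backs; the gripper's body (76 mm by 85 mm) begins 54 mm behind the grasp point. The pads swing forward as they close: fully open they stand 13 mm farther back than shut.
Start: joints at [-64.802, 14.897, -7.913, 67.191, 0, 90], TCP at [223.517, -475.032, 207.604] pointing down, gripper open.
Joint ranges: [-159.42, 159.42], [-47.68, 98.78], [-73.54, 78.23], [-108.79, 121.32], [-90, 84.71], [-180, 180]. Speed limits (degrees/s): [147.25, 147.25, 180, 180, 180, 180].

INTERFACE

Orientations are given as [roll, pitch, yaw] about the fixed x, y, z axes, in that order (R = Rz(yaw) Ry(pitch) Rx(roll)).
In Python, from cell import manip gives the robot as it stands. The module is installed in compiled form; this text tells all that it offers.
- The arm moves only by the tool apply_moves, never from a script. Its argument "moves" is a list of rows, each a list of 7 numbers: the gripper's target within -1 to 1 (shut at 1, half-way at 0, fully open at -1), then the shift along the tool's x, y, z in m, then the turn, a rotation vector about the tool's x, y, z in degrees. In form: [[jaw, tx, ty, tz, wx, wy, wz], ...]. A call has 1 to 12 rows; each row shifts and turns the commanded pose from where the row before left it, along the tool's axes as they then stand; what a row does not reach is not made up. A row lasts 1/10 s, in which the tool goes at most 50 mm and 8.59 degrees, less where a joint would pass 70% of its speed; a pose out of reach is approached as far as the arm can. A call with a gripper value outside its range is refused whole. The fingers move at their own pace and stop on an object; the grip force is fixed at half the most. Time passes only in rows, so rows that do not move let the fingers close. It gives the time, the measured TCP pose, the force, the opening and the grip force at its end, in the units of the state.
- manip.read_state(): the state, without advancing time (a new reading comes with each control period).
- manip.camera(name): name is "scene" or "top" or "wrist"; returns a dict with "pixels" (420x560x3 uint8, red, green, blue), "z_map" (420x560 float32, mm along the optical axis (not along the pixel's ray), 0 where there is no reading), "fov_y" (degrees; the focal length in pixels is half the picture's height over the tangent of half this angle, whatever the lens; pixels are square), "cx", "cy" (the principal point, pixels), "k1" (the pictures are not rectified: a ray, as slopes to the right and down, at radius r is drawn at 1 + k1 r^2 times it, then the intrinsics apply), "pose" (4x4, takes a point from camera to world coordinates); the wrist camera has in their place "mount" (4x4, takes a point from camera to tool coordinates, whose origin is the TCP and whose axes are the flange's). Camera axes: x right, y up, looking along -z (the intrinsics and any distortion apply to the point x, -y, -z); pixel columns grow to the right and rows downward; lengths in mm; the calibration is good to about 2 mm. A picture is of the moment at which its call begins: read the wrist's pose just before it.
- manip.sign_off(): hands the job in; it is judged then, once.
The state is a dict: "time_s": time; "q": joint angles; "joint_vel": joint speeds; "joint_torque": joint torques, N m; "tcp_pos": TCP position; "tcp_rot": TCP orientation; "force": force on the tool from outside, world axes, zero at the start; "torque": the same for the moment, N m; "finger_gap": finger opening in mm; "gripper_force": force on a finger pad.
Only numpy, scipy, OpenCV 4.12 (cv2) and the standard library are available. Lean on these libraries where they do the work, as an engineer would, in place of code of your own. Each camera call takes 0.05 s, during which the arm holds its last target. There are 200 camera calls.

TASK

Load the spare thin wooden blank into the spring-lift magazine: lay it flat on top of the blank that is already in there, in line with it, and press it down until both steel end catches have sprung out over it and hold it down by themselves.

Things in the scene. Friction and masses are not known exactly. Their poses are not given: they have to be found in the camera images.
- blank_mid (a point): Spare blank: thin softwood strip lying on the bench, 40 mm wide (x), 150 long (y), 19 thick (z); the thinnest and longest of the three loose woods (the others, 38x120x38 and 64x89x38 mm, stay out). Point: its centre, 9.5 mm above its underside. Either end may go first.
- magazine: Fixed magazine: plywood base 64 (x) by 216 (y) by 10 mm; aluminium guides round a well for blanks lying along its y, 2.5 to 3 mm play each side. Origin: centre of the underside, on the bench; z up. Long sides are open for fingers at |y| < 47 mm. From 90 mm up to their tops at 108 mm the guides flare and centre a blank up to 10 mm off.
- catches (a point): On the well's axis, 70.5 mm above the bench, level with the flat undersides of two sprung steel catches, 16 mm wide, that reach in at both ends (y = +-69.5 mm). Their tops slope: a blank laid in rests on them, top at about 103 mm. Press its middle with up to 20 N till its top is at 56 to 66 mm: they snap over it and, let go, it rises to top 70.5 mm.
- lift (a joint): Sprung platform in the well (m, grows as it sinks): 0 at the upper stop, where it starts with one blank on it, top at 69 mm; 0.032 at the lower stop, where a pile of two tops out at 56 mm. Spring: 3.6 N up at 0, 5.5 N at 0.032. About 0.0175 with two blanks held under the catches.

How it is judged:
By the outcome, as a careful person would: the job done as asked, in the order asked, and still so for the second after the job is handed in, with the robot touching nothing.
It also fails if it takes over 40 s, if anything falls off the work surface, if the arm or the gripper's body presses on something with over 40 N, if the wrist force passes 120 N, or if a joint passes its speed limit or range.

## Working session

There is one attempt and no reset: what is moved stays moved. The work goes in short steps, Python scripts to look and compute and a tool call to move; the robot and the scene stay as the last step left them, time stands still between calls to the robot, and variables do not carry over. Pictures are saved under pics/ and viewed, at most 13 in all, crops included, and the job is handed in when it is done.

Besides the shell and the picture viewer there is one more tool, called after "Emit:" in YAML: its name, and indented under it one key for each argument. apply_moves: Moves the arm, as the interface text tells. Its arguments: {"type":"object","properties":{"moves":{"type":"array","items":{"type":"array","items":{"type":"number"}}}},"required":["moves"]}

```bash
mkdir -p pics; cat > h.py <<'E'
import numpy as np, cv2
from cell import manip
from scipy.spatial.transform import Rotation as R
def world(c,T):
    h,w=c['z_map'].shape; f=h/2/np.tan(np.radians(c['fov_y']/2))
    K=np.array([[f,0,c['cx']],[0,f,c['cy']],[0,0,1]])
    v,u=np.mgrid[:h,:w]
    p=cv2.undistortPointsIter(np.stack([u,v],-1).reshape(-1,1,2).astype(float),K,np.array([c['k1'],0,0,0.]),None,None,(3,40,1e-9)).reshape(h,w,2)
    z=c['z_map']; P=np.stack([p[...,0]*z,-p[...,1]*z,-z],-1)
    W=P@T[:3,:3].T+T[:3,3]; W[z==0]=np.nan
    return W
def look(name,file=None):
    s=manip.read_state(); c=manip.camera(name)
    if name=='wrist':
        T=np.eye(4); T[:3,:3]=R.from_euler('xyz',s['tcp_rot'],degrees=True).as_matrix(); T[:3,3]=s['tcp_pos']; T=T@c['mount']
    else: T=c['pose']
    if file: cv2.imwrite('pics/'+file,c['pixels'][...,::-1])
    return c,world(c,T)
E
python3 - <<'E'
from h import *
print(manip.read_state())
for n in ['top','scene']:
    c,W=look(n,n+'1.png'); np.save(n+'1.npy',W); print(n,c['pose'],c['fov_y'])
E
```

```text
{'time_s': 0.0, 'q': array([-6.48003689e+01,  1.49365510e+01, -7.98717409e+00,  6.71902544e+01,
       -8.95464088e-04,  9.00004479e+01]), 'joint_vel': array([-0.03087056, -0.01242659,  0.02102653,  0.05015701, -0.01444298,
       -0.02691886]), 'joint_torque': array([ 1.34700436e-03, -4.05679464e+01,  2.53920078e+01,  1.85560773e-02,
       -9.30776736e-06,  4.48526166e-06]), 'tcp_pos': array([ 223.2105525 , -474.36712816,  206.74812512]), 'tcp_rot': array([-1.79886020e+02,  8.96353386e-04,  2.51991849e+01]), 'force': array([ 0.08337088, -0.56408379, -0.82604356]), 'torque': array([-0.00225736, -0.0222634 ,  0.00697247]), 'gripper_force': 0.0, 'finger_gap': 85.62701322003046}
top [[-7.72549013e-03  9.77259442e-01 -2.11906346e-01  3.56181005e+02]
 [-9.99958439e-01 -6.52401846e-03  6.36842848e-03  2.00239353e+02]
 [ 4.84112595e-03  2.11946739e-01  9.77269228e-01  9.09214959e+02]
 [ 0.00000000e+00  0.00000000e+00  0.00000000e+00  1.00000000e+00]] 47.017215879262686
scene [[-6.49615439e-01  3.56049817e-01 -6.71735297e-01 -2.40191113e+01]
 [-7.60205593e-01 -2.93353078e-01  5.79682179e-01  6.97665919e+02]
 [ 9.34011705e-03  8.87227423e-01  4.61237751e-01  4.55599297e+02]
 [ 0.00000000e+00  0.00000000e+00  0.00000000e+00  1.00000000e+00]] 53.083238465439834
```

View pics/top1.png

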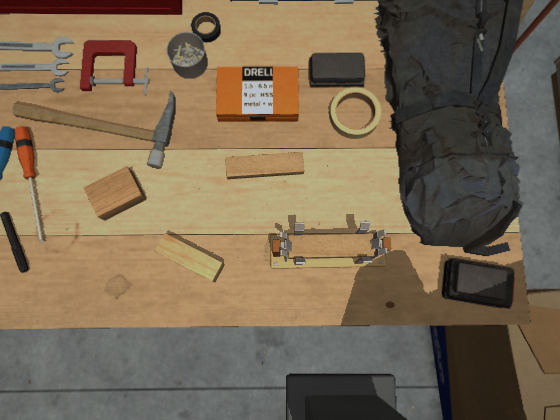

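View pics/scene1.png

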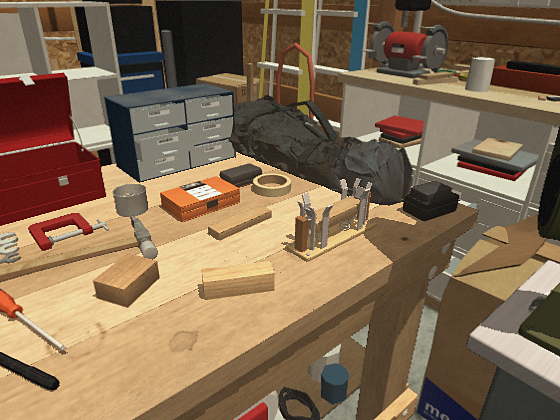

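The top picture shows the thin blank at about (265,164), with its long side along the rows. The magazine is at about (330,247), nearly parallel to it. The two thick woods are at (115,193) and (190,256). Next I'll measure the blank and the magazine.

```bash
python3 - <<'E'
from h import *
W=np.load('top1.npy')
def reg(u0,u1,v0,v1,z0,z1,W=W):
    S=W[v0:v1,u0:u1].reshape(-1,3); S=S[np.isfinite(S[:,0])]
    return S[(S[:,2]>z0)&(S[:,2]<z1)]
def rect(S):
    r=cv2.minAreaRect(S[:,:2].astype(np.float32)); return r,len(S),np.median(S[:,2])
print('blank',rect(reg(215,315,140,190,12,30)))
print('bench',np.median(reg(215,260,195,225,-20,20)[:,2]))
S=reg(262,400,205,275,62,76);print('blank in mag',rect(S), S.min(0),S.max(0))
S=reg(262,400,205,275,5,15);print('base',rect(S), S.min(0),S.max(0))
S=reg(262,400,205,275,20,140);print('all',rect(S), S.min(0),S.max(0))
c=cv2.imread('pics/top1.png')[200:280,255:405]; cv2.imwrite('pics/magcrop.png',cv2.resize(c,None,fx=5,fy=5,interpolation=cv2.INTER_CUBIC))
E
```

```text
blank (((645.5245361328125, 227.05328369140625), (41.599422454833984, 149.9611358642578), 4.180988788604736), 1594, np.float64(18.506767736359564))
bench -0.5001331926401917
blank in mag (((478.1270446777344, 110.35726928710938), (51.74542236328125, 202.79002380371094), 0.7523342370986938), 2054, np.float64(68.69753343327943)) [451.44206257   9.13445292  62.03067148] [504.6479033  211.8213048   75.93456715]
base (((479.3128356933594, 109.09130859375), (64.32496643066406, 215.48646545410156), 0.7859386205673218), 1144, np.float64(9.509657293192163)) [445.90181976   1.09447158   5.11333404] [511.64446363 216.64812977  14.91627721]
all (((479.4532165527344, 109.15312194824219), (70.30789947509766, 205.35980224609375), 0.4313323199748993), 3048, np.float64(69.37763198883619)) [443.87758155   6.50843015  20.71734814] [514.97745899 211.8213048  111.9062114 ]
```

View pics/magcrop.png

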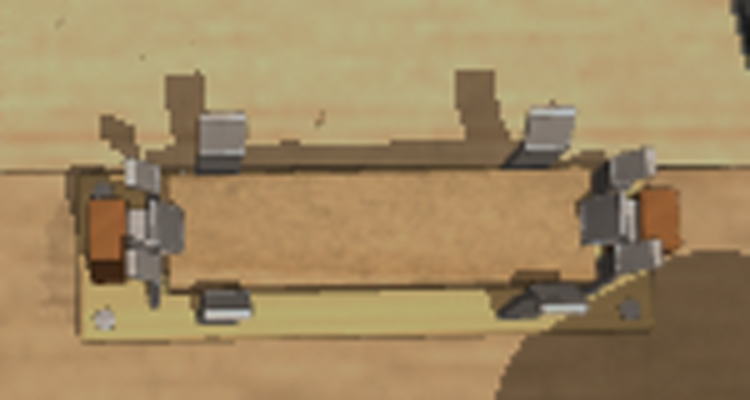

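Emit:
apply_moves:
  moves:
    - [-1, 0, 0, 0, 0, 0, -7.667]
    - [-1, 0, 0, 0, 0, 0, -7.667]
    - [-1, 0, 0, 0, 0, 0, -7.667]
    - [-1, 0, 0, 0, 0, 0, -7.667]
    - [-1, 0, 0, 0, 0, 0, -7.667]
    - [-1, 0, 0, 0, 0, 0, -7.667]
    - [-1, 0, 0, 0, 0, 0, -7.667]
    - [-1, 0, 0, 0, 0, 0, -7.667]
    - [-1, 0, 0, 0, 0, 0, -7.664]

```text
time_s: 1.0
tcp_pos: [223.3, -474.6, 207.1]
tcp_rot: [-180.0, -0.1, 94.5]
force: [-0.1, 0.5, -0.1]
finger_gap: 85.5
gripper_force: 0.0
```

Emit:
apply_moves:
  moves:
    - [-1, 0.0372, 0.0262, 0, 0, 0, 0]
    - [-1, 0.0372, 0.0262, 0, 0, 0, 0]
    - [-1, 0.0372, 0.0262, 0, 0, 0, 0]
    - [-1, 0.0372, 0.0262, 0, 0, 0, 0]
    - [-1, 0.0372, 0.0262, 0, 0, 0, 0]
    - [-1, 0.0372, 0.0262, 0, 0, 0, 0]
    - [-1, 0.0372, 0.0262, 0, 0, 0, 0]
    - [-1, 0.0372, 0.0262, 0, 0, 0, 0]
    - [-1, 0.0372, 0.0262, 0, 0, 0, 0]

```text
time_s: 1.9
tcp_pos: [434.5, -122.1, 207.4]
tcp_rot: [-180.0, 0.0, 94.2]
force: [0.5, -1.3, 0.1]
finger_gap: 85.4
gripper_force: 0.0
```

Emit:
apply_moves:
  moves:
    - [-1, 0.0372, 0.0262, 0, 0, 0, 0]
    - [-1, 0.0372, 0.0262, 0, 0, 0, 0]
    - [-1, 0.0372, 0.0262, 0, 0, 0, 0]
    - [-1, 0.0372, 0.0262, 0, 0, 0, 0]
    - [-1, 0.0372, 0.0262, 0, 0, 0, 0]
    - [-1, 0.0372, 0.0262, 0, 0, 0, 0]
    - [-1, 0.0372, 0.0262, 0, 0, 0, 0]
    - [-1, 0.0372, 0.0262, 0, 0, 0, 0]
    - [-1, 0.0372, 0.0262, 0, 0, 0, 0]
    - [-1, 0, 0, 0, 0, 0, 0]
    - [-1, 0, 0, 0, 0, 0, 0]

```text
time_s: 3.0
tcp_pos: [644.5, 228.1, 205.9]
tcp_rot: [-179.9, 0.1, 94.3]
force: [0.5, 0.1, 0.1]
finger_gap: 85.5
gripper_force: 0.0
```

```bash
python3 - <<'E'
from h import *
s=manip.read_state(); print(s['time_s'],s['tcp_pos'],s['tcp_rot'],manip.tips_ahead,s['force'],s['q'])
c,W=look('wrist','w1.png'); np.save('w1.npy',W)
ok=np.isfinite(W[...,0])
m=ok&(W[...,2]>12)&(W[...,2]<30)&(abs(W[...,0]-645)<45)&(abs(W[...,1]-227)<100)
S=W[m]; print(len(S),cv2.minAreaRect(S[:,:2].astype(np.float32)),np.median(S[:,2]))
b=W[ok&(W[...,2]<8)&(W[...,2]>-8)]; print(np.median(b[:,2]))
E
```

```text
3.0 [644.51156589 228.07060447 205.91493525] [-1.79861908e+02  5.94177815e-02  9.42944509e+01] 8.0 [0.51500626 0.07129231 0.10508457] [ 1.94977622e+01  3.14029706e+01  1.78665991e+01  7.66124693e+01
 -2.11242096e-02  1.05203410e+02]
5531 ((643.7075805664062, 226.78599548339844), (40.09836196899414, 149.89358520507812), 3.7158663272857666) 19.009621224193722
0.025269122712103353
```

View pics/w1.png

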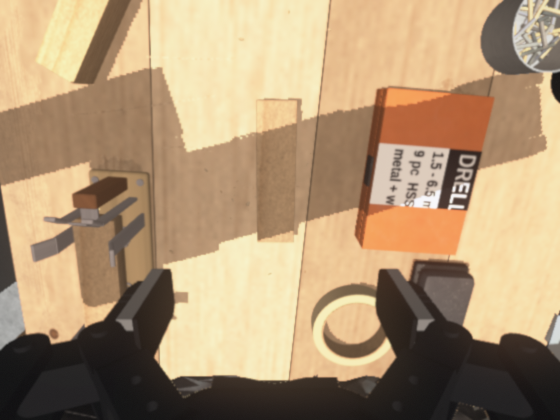

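The blank is at about (277,170) in the wrist view, between the pad lines, with the orange box about 90 mm clear. I'll make a small correction and go down.

Emit:
apply_moves:
  moves:
    - [-1, -0.0012, -0.0009, 0.03, 0, 0, 0.5]
    - [-1, 0, 0, 0.04, 0, 0, 0]
    - [-1, 0, 0, 0.04, 0, 0, 0]
    - [-1, 0, 0, 0.035, 0, 0, 0]
    - [-1, 0, 0, 0.025, 0, 0, 0]
    - [-1, 0, 0, 0.015, 0, 0, 0]
    - [-1, 0, 0, 0.009, 0, 0, 0]
    - [-1, 0, 0, 0, 0, 0, 0]
    - [-1, 0, 0, 0, 0, 0, 0]

```text
time_s: 3.95
tcp_pos: [644.5, 225.5, 14.8]
tcp_rot: [179.9, -0.0, 93.7]
force: [-0.4, -0.4, 0.2]
finger_gap: 85.6
gripper_force: 0.0
```

Emit:
apply_moves:
  moves:
    - [1, 0, 0, 0, 0, 0, 0]
    - [1, 0, 0, 0, 0, 0, 0]
    - [1, 0, 0, 0, 0, 0, 0]
    - [1, 0, 0, 0, 0, 0, 0]
    - [1, 0, 0, 0, 0, 0, 0]
    - [1, 0, 0, 0, 0, 0, 0]
    - [1, 0, 0, 0, 0, 0, 0]
    - [1, 0, 0, 0, 0, 0, 0]

```text
time_s: 4.75
tcp_pos: [644.0, 226.1, 13.5]
tcp_rot: [-180.0, -0.0, 93.7]
force: [-0.1, 0.3, 0.5]
finger_gap: -0.3
gripper_force: 0.0
```

```bash
python3 - <<'E'
from h import *
s=manip.read_state(); print(s['time_s'],s['tcp_pos'],s['tcp_rot'],manip.tips_ahead,s['force'],s['finger_gap'])
c,W=look('wrist'); a=c['pixels']
c2,W2=look('top'); b=c2['pixels']
cv2.imwrite('pics/c2.png',cv2.resize(np.hstack([a,b]),(800,300))[...,::-1])
E
```

```text
4.75 [643.99205241 226.0607366   13.54539376] [-1.79995365e+02 -4.72978224e-04  9.37002684e+01] 8.0 [-0.06643739  0.26768131  0.51334161] -0.25575818591413657
```

View pics/c2.png

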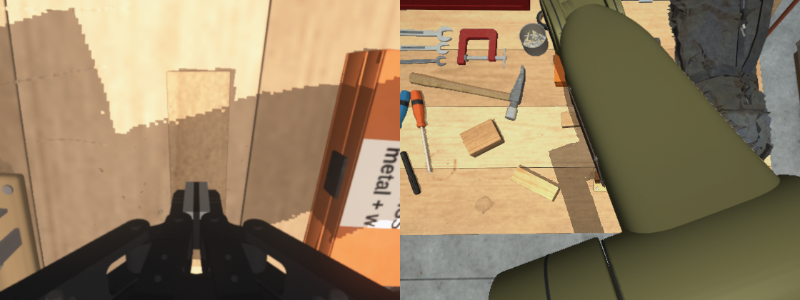

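```bash
python3 - <<'E'
from h import *
c,W=look('wrist')
np.set_printoptions(precision=0,suppress=True,linewidth=200)
for v in (150,200,240,250,256,262,270,280,300,320,360,370): print(v,[tuple(np.round(W[v,u]).tolist()) for u in (225,245,265,273,281,290,310)])
ok=np.isfinite(W[...,0]); m=ok&(W[...,2]>14)&(W[...,2]<23)&(abs(W[...,0]-644)<40)&(abs(W[...,1]-227)<120)
S=W[m]; print(S.min(0),S.max(0)); 
cv2.imwrite('pics/c3.png',cv2.resize(c['pixels'][220:400,200:360],None,fx=4,fy=3.3)[...,::-1])
E
```

```text
150 [(614.0, 274.0, 1.0), (626.0, 278.0, 19.0), (635.0, 279.0, 20.0), (639.0, 279.0, 18.0), (642.0, 279.0, 20.0), (646.0, 279.0, 19.0), (655.0, 280.0, 20.0)]
200 [(615.0, 247.0, -0.0), (627.0, 254.0, 19.0), (636.0, 255.0, 19.0), (640.0, 255.0, 19.0), (644.0, 255.0, 20.0), (648.0, 255.0, 19.0), (658.0, 256.0, 20.0)]
240 [(615.0, 224.0, -1.0), (627.0, 233.0, 19.0), (637.0, 234.0, 20.0), (641.0, 234.0, 18.0), (645.0, 235.0, 19.0), (650.0, 235.0, 19.0), (660.0, 235.0, 18.0)]
250 [(615.0, 218.0, 0.0), (628.0, 228.0, 19.0), (638.0, 228.0, 18.0), (642.0, 228.0, 18.0), (646.0, 229.0, 19.0), (650.0, 229.0, 19.0), (660.0, 230.0, 19.0)]
256 [(615.0, 215.0, 1.0), (628.0, 224.0, 19.0), (638.0, 237.0, 43.0), (641.0, 237.0, 43.0), (645.0, 237.0, 43.0), (650.0, 226.0, 19.0), (661.0, 226.0, 18.0)]
262 [(615.0, 211.0, 0.0), (628.0, 221.0, 19.0), (638.0, 237.0, 49.0), (641.0, 236.0, 48.0), (645.0, 237.0, 48.0), (648.0, 237.0, 49.0), (661.0, 223.0, 19.0)]
270 [(616.0, 207.0, 2.0), (630.0, 232.0, 48.0), (638.0, 237.0, 55.0), (641.0, 237.0, 56.0), (644.0, 238.0, 57.0), (648.0, 237.0, 56.0), (661.0, 219.0, 19.0)]
280 [(616.0, 200.0, 1.0), (631.0, 232.0, 56.0), (638.0, 237.0, 64.0), (641.0, 237.0, 63.0), (644.0, 237.0, 64.0), (648.0, 238.0, 64.0), (662.0, 213.0, 18.0)]
300 [(616.0, 187.0, 2.0), (632.0, 239.0, 82.0), (639.0, 238.0, 79.0), (642.0, 235.0, 74.0), (644.0, 235.0, 74.0), (647.0, 238.0, 79.0), (654.0, 239.0, 79.0)]
320 [(626.0, 232.0, 83.0), (633.0, 237.0, 89.0), (639.0, 238.0, 90.0), (642.0, 227.0, 74.0), (644.0, 234.0, 83.0), (647.0, 238.0, 89.0), (653.0, 239.0, 90.0)]
360 [(630.0, 241.0, 111.0), (635.0, 243.0, 113.0), (640.0, 220.0, 86.0), (646.0, 161.0, 19.0), (645.0, 218.0, 83.0), (646.0, 237.0, 105.0), (650.0, 244.0, 112.0)]
370 [(630.0, 242.0, 114.0), (635.0, 242.0, 115.0), (640.0, 218.0, 89.0), (646.0, 154.0, 19.0), (646.0, 215.0, 84.0), (646.0, 234.0, 106.0), (650.0, 243.0, 115.0)]
[619. 152.  16.] [666. 303.  22.]
```

View pics/c3.png

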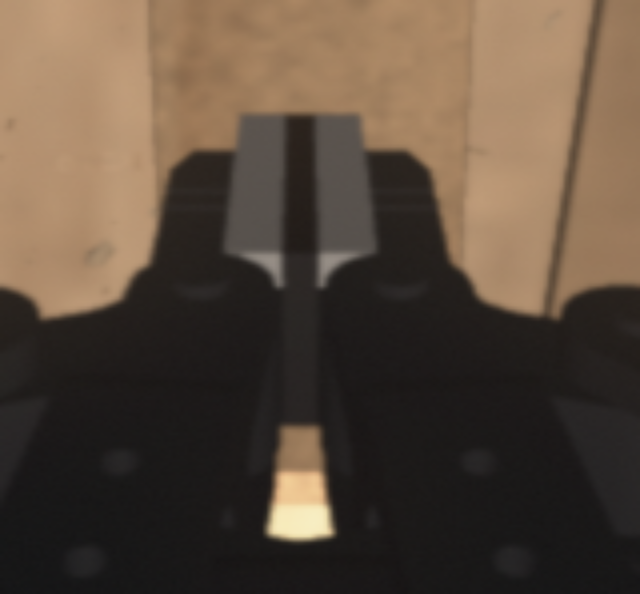

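The close-up shows the shut pads ending at about row 254, which is roughly z = 41, well above the blank's top at 19. So the true tips stand about 28 mm behind the stated TCP, and the fingers closed over empty air. The blank did not move. I'll open to about 52 mm and measure the tips.

Emit:
apply_moves:
  moves:
    - [-0.22, 0, 0, 0, 0, 0, 0]
    - [-0.22, 0, 0, 0, 0, 0, 0]
    - [-0.22, 0, 0, 0, 0, 0, 0]
    - [-0.22, 0, 0, 0, 0, 0, 0]
    - [-0.22, 0, 0, 0, 0, 0, 0]

```text
time_s: 5.4
tcp_pos: [644.0, 226.0, 13.6]
tcp_rot: [-180.0, -0.0, 93.7]
force: [0.0, 1.0, 0.6]
finger_gap: 52.0
gripper_force: 0.0
```

```bash
python3 - <<'E'
from h import *
s=manip.read_state(); print(s['tcp_pos'],s['tcp_rot'])
c,W=look('wrist')
X=W-[644,226,0]
ok=np.isfinite(W[...,0])&(X[...,1]>6)&(X[...,1]<14)&(abs(X[...,0])<70)&(W[...,2]>22)&(W[...,2]<75)
for lo in range(-60,60,5):
    m=ok&(X[...,0]>=lo)&(X[...,0]<lo+5)
    if m.sum()>3: print(lo,m.sum(),W[m][:,2].min().round(1),np.percentile(W[m][:,2],5).round(1),X[m][:,0].min().round(1),X[m][:,0].max().round(1))
m=np.isfinite(W[...,0])&(W[...,2]>16)&(W[...,2]<22)&(abs(X[...,0])<40)&(X[...,1]>0)&(X[...,1]<120)
S=W[m]; print(cv2.minAreaRect(S[:,:2].astype(np.float32)), 'tip y', S[:,1].max())
cv2.imwrite('pics/c4.png',c['pixels'][...,::-1])
E
```

```text
[644.01810925 226.04934863  13.60948836] [-1.79999668e+02 -1.55796061e-04  9.36998301e+01]
-35 477 44.6 46.7 -35.0 -30.0
-30 339 43.3 45.9 -30.0 -27.5
20 382 40.7 44.7 23.7 25.0
25 515 44.2 46.8 25.0 30.0
30 246 44.4 48.5 30.0 35.0
35 241 47.5 49.6 35.0 38.4
((641.5594482421875, 263.1054382324219), (40.19661331176758, 76.6251220703125), 3.6837456226348877) tip y 302.5313781179535
```

View pics/c4.png

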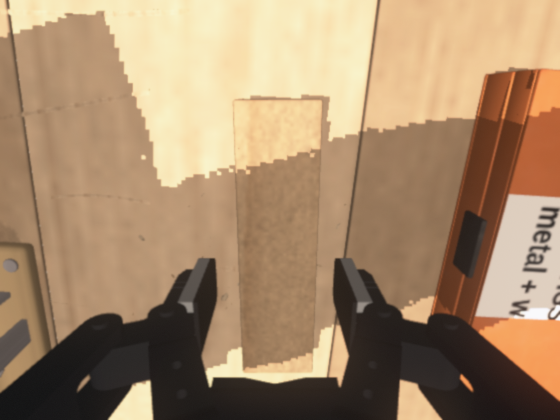

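The blank lies between the pads at columns 236–320 with clearance on both sides. The tips are at z≈44 while the TCP reads 13.6. I'll descend in steps and watch the force.

Emit:
apply_moves:
  moves:
    - [-0.22, 0, 0, 0.012, 0, 0, 0]
    - [-0.22, 0, 0, 0.01, 0, 0, 0]
    - [-0.22, 0, 0, 0.006, 0, 0, 0]
    - [-0.22, 0, 0, 0, 0, 0, 0]

```text
time_s: 5.85
tcp_pos: [642.4, 225.5, -16.5]
tcp_rot: [-179.8, 0.1, 93.7]
force: [-0.4, 0.2, -0.3]
finger_gap: 51.8
gripper_force: 0.0
```

Emit:
apply_moves:
  moves:
    - [-0.22, 0, 0, 0.004, 0, 0, 0]
    - [-0.22, 0, 0, 0.003, 0, 0, 0]
    - [-0.22, 0, 0, 0.002, 0, 0, 0]
    - [-0.22, 0, 0, 0, 0, 0, 0]

```text
time_s: 6.25
tcp_pos: [643.9, 226.0, -23.6]
tcp_rot: [-180.0, 0.0, 93.7]
force: [-0.4, 0.7, 0.2]
finger_gap: 52.2
gripper_force: 0.0
```

Emit:
apply_moves:
  moves:
    - [1, 0, 0, 0, 0, 0, 0]
    - [1, 0, 0, 0, 0, 0, 0]
    - [1, 0, 0, 0, 0, 0, 0]
    - [1, 0, 0, 0, 0, 0, 0]
    - [1, 0, 0, 0, 0, 0, 0]

```text
time_s: 6.75
tcp_pos: [644.4, 226.2, -22.9]
tcp_rot: [180.0, -0.0, 93.7]
force: [0.3, -0.3, 3.6]
finger_gap: 38.4
gripper_force: 61.7
```

Emit:
apply_moves:
  moves:
    - [1, 0, 0, -0.01, 0, 0, 0]
    - [1, 0, 0, -0.03, 0, 0, 0]
    - [1, 0, 0, -0.04, 0, 0, 0]
    - [1, 0, 0, -0.04, 0, 0, 0]
    - [1, 0, 0, -0.04, 0, 0, 0]
    - [1, 0, 0, 0, 0, 0, 0]

```text
time_s: 7.35
tcp_pos: [647.9, 227.4, 144.2]
tcp_rot: [179.3, -0.2, 93.7]
force: [1.2, 1.1, -0.8]
finger_gap: 38.7
gripper_force: 61.5
```

```bash
python3 - <<'E'
from h import *
s=manip.read_state(); print(s['tcp_pos'],s['tcp_rot'],s['finger_gap'],s['force'])
c,W=look('wrist','w5.png'); np.save('w5.npy',W)
X=W-s['tcp_pos']
m=np.isfinite(W[...,0])&(abs(X[...,0])<35)&(X[...,1]>14)&(X[...,1]<110)&(X[...,2]>20)&(X[...,2]<60)
S=W[m]; print('held',len(S),cv2.minAreaRect(S[:,:2].astype(np.float32)),np.median(S[:,2]), S.max(0), np.polyfit(S[:,1],S[:,2],1))
for f in ('w1.npy','w5.npy'):
    W=np.load(f); ok=np.isfinite(W[...,0])&(abs(W[...,0]-479)<60)&(abs(W[...,1]-109)<125)
    for z0,z1 in ((6,14),(66,72)):
        S=W[ok&(W[...,2]>z0)&(W[...,2]<z1)]
        if len(S)>20: print(f,z0,len(S),cv2.minAreaRect(S[:,:2].astype(np.float32)),S.min(0),S.max(0))
E
```

```text
[647.94721123 227.43312334 144.20975109] [179.33698798  -0.18751581  93.70046317] 38.745040690077246 [ 1.16648086  1.07867099 -0.81148981]
held 17698 ((643.338623046875, 271.50531005859375), (40.36479187011719, 62.60816955566406), 3.5233139991760254) 186.24814837487042 [665.17106039 303.89969594 188.68078162] [-5.11140129e-03  1.87573844e+02]
w1.npy 6 2886 ((477.2080993652344, 147.7352752685547), (64.14879608154297, 138.46360778808594), 1.0429737567901611) [444.03147809  78.56986078   6.02834565] [510.09099918 217.06357884  13.98996045]
w1.npy 66 3820 ((477.67791748046875, 135.5364532470703), (53.5262336730957, 152.92881774902344), 0.05260096490383148) [450.88159216  59.04750739  66.01279338] [504.41138178 212.00393593  71.94965904]
w5.npy 6 4537 ((478.8548278808594, 144.670654296875), (64.24148559570312, 145.46205139160156), 2.2363474369049072) [444.26731192  71.84373607   6.03455918] [509.78785776 217.06544077  13.99722049]
w5.npy 66 4896 ((477.72576904296875, 133.39712524414062), (54.78194808959961, 157.03721618652344), 0.8646008372306824) [449.75540257  55.28592837  66.00681687] [505.31421186 212.02607255  71.98991819]
```

View pics/w5.png

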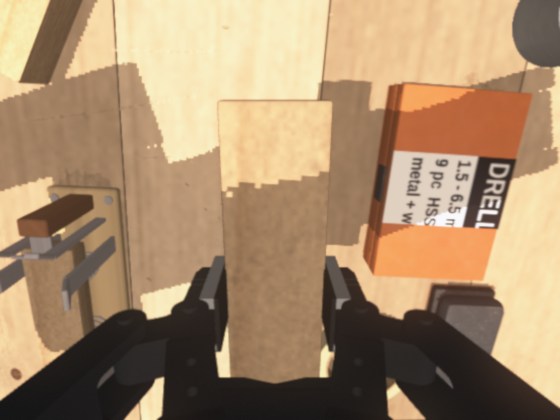

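The blank is held level between the pads, its far end at row 100. I'll carry it over the magazine.

Emit:
apply_moves:
  moves:
    - [1, 0, 0, 0, 0, 0, 2.7]
    - [1, -0.0134, -0.0192, 0, 0, 0, 0]
    - [1, -0.0191, -0.028, 0, 0, 0, 0]
    - [1, -0.0191, -0.028, 0, 0, 0, 0]
    - [1, -0.0191, -0.028, 0, 0, 0, 0]
    - [1, -0.0191, -0.028, 0, 0, 0, 0]
    - [1, -0.014, -0.02, 0, 0, 0, 0]
    - [1, -0.0109, -0.016, 0, 0, 0, 0]
    - [1, 0, 0, 0, 0, 0, 0]
    - [1, 0, 0, 0, 0, 0, 0]
    - [1, 0, 0, 0, 0, 0, 0]

```text
time_s: 8.5
tcp_pos: [479.7, 108.9, 136.3]
tcp_rot: [180.0, -0.0, 91.0]
force: [0.6, 1.4, -0.2]
finger_gap: 38.8
gripper_force: 61.4
```

```bash
python3 - <<'E'
from h import *
s=manip.read_state(); print(s['time_s'],s['tcp_pos'],s['tcp_rot'],s['finger_gap'],s['force'])
c,W=look('wrist','w6.png'); np.save('w6.npy',W)
X=W-s['tcp_pos']; f=np.isfinite(W[...,0])
m=f&(abs(X[...,0])<35)&(X[...,1]>14)&(X[...,1]<110)&(X[...,2]>25)&(X[...,2]<60)
S=W[m]; r=cv2.minAreaRect(S[:,:2].astype(np.float32)); print('held',r,np.median(S[:,2]),S[:,1].max())
ok=f&(abs(W[...,0]-479)<60)&(abs(W[...,1]-109)<125)
for z0,z1 in ((7,13),(66,72),(95,112)):
    S=W[ok&(W[...,2]>z0)&(W[...,2]<z1)]
    if len(S)>20: print(z0,len(S),cv2.minAreaRect(S[:,:2].astype(np.float32)),S.min(0),S.max(0))
E
```

```text
8.5 [479.67127125 108.88561953 136.30377627] [ 1.79981813e+02 -1.56564959e-02  9.10115574e+01] 38.810578463132146 [ 0.61109712  1.36228132 -0.22595145]
held ((477.6012268066406, 153.52496337890625), (40.576255798339844, 61.82197189331055), 0.9376772046089172) 178.2608788739996 184.73340085497114
7 1151 ((476.11859130859375, 199.6421356201172), (64.04708862304688, 31.604768753051758), 1.0129340887069702) [444.26614362 183.34599763   7.00742153] [508.15948986 215.93890837  12.97628777]
95 1082 ((476.404541015625, 177.0852813720703), (70.77873229980469, 41.31193542480469), 1.159190058708191) [441.29395359 155.75590216  95.00325208] [512.08176086 197.925907   109.60043824]
```

View pics/w6.png

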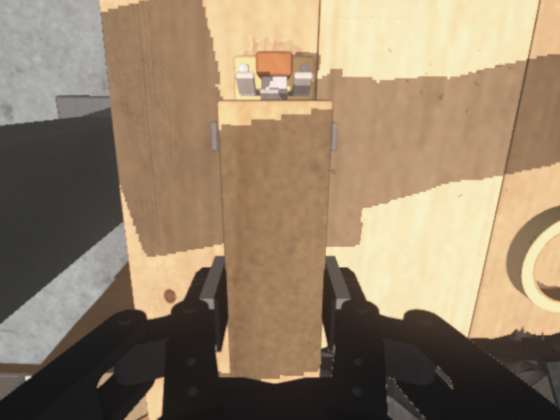

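The blank is above the well, symmetric between the two flares at columns 213 and 335 and in line with the end post. The comparison within this frame gives a shift of −0.7 in x and −1.4 in y.

Emit:
apply_moves:
  moves:
    - [1, -0.0014, -0.0007, 0.015, 0, 0, 0]
    - [1, 0, 0, 0.02, 0, 0, 0]
    - [1, 0, 0, 0.015, 0, 0, 0]
    - [1, 0, 0, 0.01, 0, 0, 0]
    - [1, 0, 0, 0.005, 0, 0, 0]
    - [1, 0, 0, 0, 0, 0, 0]
    - [1, 0, 0, 0, 0, 0, 0]

```text
time_s: 9.25
tcp_pos: [478.8, 107.3, 72.0]
tcp_rot: [179.9, -0.0, 91.0]
force: [-0.8, -1.0, -1.1]
finger_gap: 38.7
gripper_force: 61.4
```

Emit:
apply_moves:
  moves:
    - [1, 0, 0, 0.003, 0, 0, 0]
    - [1, 0, 0, 0.003, 0, 0, 0]
    - [1, 0, 0, 0, 0, 0, 0]
    - [1, 0, 0, 0, 0, 0, 0]

```text
time_s: 9.65
tcp_pos: [478.1, 107.0, 65.6]
tcp_rot: [-180.0, 0.0, 91.0]
force: [-0.1, -0.8, -0.7]
finger_gap: 38.5
gripper_force: 61.4
```

Emit:
apply_moves:
  moves:
    - [1, 0, 0, 0.002, 0, 0, 0]
    - [1, 0, 0, 0.002, 0, 0, 0]
    - [1, 0, 0, 0, 0, 0, 0]
    - [1, 0, 0, 0, 0, 0, 0]

```text
time_s: 10.05
tcp_pos: [478.2, 107.2, 61.6]
tcp_rot: [180.0, -0.0, 91.0]
force: [0.9, -0.0, -0.0]
finger_gap: 38.9
gripper_force: 61.4
```

```bash
python3 - <<'E'
from h import *
s=manip.read_state(); print(s['time_s'],s['tcp_pos'],s['tcp_rot'],s['finger_gap'],s['force'],s['torque'])
E
```

```text
10.05 [478.22620003 107.19725312  61.57870578] [ 1.79997493e+02 -2.00853882e-02  9.10026192e+01] 38.924922803746924 [ 0.9453608  -0.03313611 -0.02787692] [ 0.14011057 -0.02425916  0.0406427 ]
```

Emit:
apply_moves:
  moves:
    - [1, 0, 0, 0.001, 0, 0, 0]
    - [1, 0, 0, 0.001, 0, 0, 0]
    - [1, 0, 0, 0, 0, 0, 0]
    - [1, 0, 0, 0, 0, 0, 0]

```text
time_s: 10.45
tcp_pos: [478.3, 106.9, 59.6]
tcp_rot: [180.0, 0.0, 91.0]
force: [-0.3, 0.5, -0.1]
finger_gap: 38.4
gripper_force: 61.4
```

Emit:
apply_moves:
  moves:
    - [1, 0, 0, 0.001, 0, 0, 0]
    - [1, 0, 0, 0.001, 0, 0, 0]
    - [1, 0, 0, 0, 0, 0, 0]

```text
time_s: 10.75
tcp_pos: [478.3, 107.0, 57.6]
tcp_rot: [180.0, 0.0, 91.0]
force: [-0.3, 0.2, 0.6]
finger_gap: 38.6
gripper_force: 61.5
```

```bash
python3 - <<'E'
from h import *
s=manip.read_state(); print(s['time_s'],s['tcp_pos'],s['tcp_rot'],s['finger_gap'],s['force'],s['torque'])
c,W=look('wrist')
X=W-s['tcp_pos']; f=np.isfinite(W[...,0])
m=f&(abs(X[...,0])<16)&(X[...,1]>14)&(X[...,1]<65)&(X[...,2]>25)&(X[...,2]<60)
S=W[m]; A=np.c_[S[:,:2]-[477.5,108],np.ones(len(S))]; print('plane',np.linalg.lstsq(A,S[:,2],rcond=None)[0],len(S))
E
```

```text
10.75 [478.29080308 107.02041897  57.56124248] [1.79987860e+02 2.57846626e-03 9.09974306e+01] 38.629731164225426 [-0.28336103  0.21315148  0.56439516] [ 0.04921324 -0.04020201 -0.0427787 ]
plane [-1.18201659e-03 -9.76674242e-04  9.95668978e+01] 11390
```

The blank is level, top at about 99.6. I'll release it, rise, and check.

Emit:
apply_moves:
  moves:
    - [-0.3, 0, 0, 0, 0, 0, 0]
    - [-0.3, 0, 0, 0, 0, 0, 0]
    - [-0.3, 0, 0, 0, 0, 0, 0]
    - [-0.3, 0, 0, 0, 0, 0, 0]
    - [-0.3, 0, 0, -0.01, 0, 0, 0]
    - [-0.3, 0, 0, -0.02, 0, 0, 0]
    - [-0.3, 0, 0, -0.02, 0, 0, 0]
    - [1, 0, 0, 0, 0, 0, 0]
    - [1, 0, 0, 0, 0, 0, 0]
    - [1, 0, 0, 0, 0, 0, 0]
    - [1, 0, 0, 0, 0, 0, 0]
    - [1, 0, 0, 0, 0, 0, 0]

```text
time_s: 12.0
tcp_pos: [477.5, 106.9, 106.9]
tcp_rot: [-179.9, 0.0, 91.0]
force: [0.6, 1.2, 0.5]
finger_gap: -0.0
gripper_force: 0.0
```

```bash
python3 - <<'E'
from h import *
s=manip.read_state(); print(s['time_s'],s['tcp_pos'],s['tcp_rot'],s['finger_gap'],s['force'],s['torque'])
c,W=look('wrist','w7.png'); np.save('w7.npy',W)
X=W-[477.5,108,0]; f=np.isfinite(W[...,0])
m=f&(abs(X[...,0])<25)&(X[...,1]>14)&(X[...,1]<85)&(X[...,2]>80)&(X[...,2]<103.5)
S=W[m]; A=np.c_[S[:,:2]-[477.5,108],np.ones(len(S))]; print('plane',np.linalg.lstsq(A,S[:,2],rcond=None)[0],len(S),cv2.minAreaRect(S[:,:2].astype(np.float32)))
m=f&(X[...,2]>105)&(abs(X[...,0])<18)&(X[...,1]>0)&(X[...,1]<20)&(X[...,2]<170); print('tip z min',np.percentile(W[m][:,2],[0,1,5]), 'x',np.median(W[m][:,0]),'ymax',W[m][:,1].max())
E
```

```text
12.0 [477.50528038 106.87363266 106.86033035] [-1.79908773e+02  1.93747576e-02  9.09996896e+01] -0.043157051318458824 [0.59893346 1.20589414 0.49058464] [-0.01557932  0.02680278  0.01356479]
plane [-1.41928560e-02 -6.29413973e-02  1.01970580e+02] 11357 ((477.5174255371094, 157.47482299804688), (49.97267532348633, 70.91148376464844), 0.05128971487283707)
tip z min [132.24330875 134.48800739 138.07389655] x 476.1025750520672 ymax 119.22180592605997
```

View pics/w7.png

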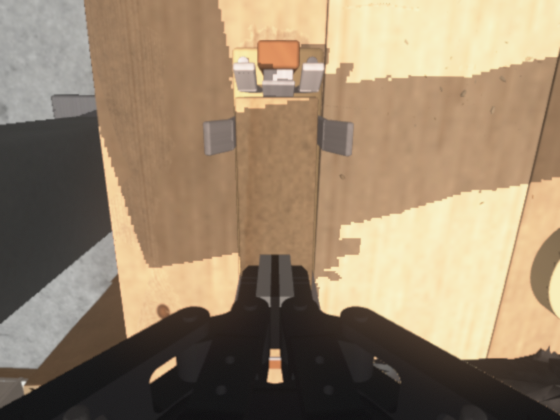

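The blank lies in the well between the flares, its end at the catch near (278,90), and the shut fingertips are above its middle. I'll press down, watching the force.

Emit:
apply_moves:
  moves:
    - [1, 0.001, 0.0005, 0.012, 0, 0, 0]
    - [1, 0, 0, 0.01, 0, 0, 0]
    - [1, 0, 0, 0.004, 0, 0, 0]
    - [1, 0, 0, 0.003, 0, 0, 0]
    - [1, 0, 0, 0.002, 0, 0, 0]
    - [1, 0, 0, 0.002, 0, 0, 0]
    - [1, 0, 0, 0, 0, 0, 0]

```text
time_s: 12.75
tcp_pos: [478.9, 108.1, 74.7]
tcp_rot: [180.0, -0.0, 91.0]
force: [0.8, -0.8, 0.1]
finger_gap: -0.2
gripper_force: 0.0
```

Emit:
apply_moves:
  moves:
    - [1, 0, 0, 0.002, 0, 0, 0]
    - [1, 0, 0, 0.002, 0, 0, 0]
    - [1, 0, 0, 0.002, 0, 0, 0]
    - [1, 0, 0, 0, 0, 0, 0]

```text
time_s: 13.15
tcp_pos: [479.0, 108.1, 68.7]
tcp_rot: [180.0, -0.0, 91.0]
force: [-0.2, 0.4, 2.0]
finger_gap: -0.1
gripper_force: 1.1
```

Emit:
apply_moves:
  moves:
    - [1, 0, 0, 0.002, 0, 0, 0]
    - [1, 0, 0, 0.002, 0, 0, 0]
    - [1, 0, 0, 0.002, 0, 0, 0]

```text
time_s: 13.45
tcp_pos: [479.7, 107.8, 63.5]
tcp_rot: [179.9, 0.0, 91.0]
force: [-0.1, -2.2, 6.9]
finger_gap: 0.1
gripper_force: 4.0
```

Emit:
apply_moves:
  moves:
    - [1, 0, 0, 0.002, 0, 0, 0]
    - [1, 0, 0, 0.002, 0, 0, 0]
    - [1, 0, 0, 0.002, 0, 0, 0]

```text
time_s: 13.75
tcp_pos: [479.8, 107.4, 57.6]
tcp_rot: [179.9, 0.1, 91.0]
force: [-0.6, -3.1, 7.5]
finger_gap: -0.0
gripper_force: 4.4
```

```bash
cat > b.py <<'E'
from h import *
s=manip.read_state(); print(s['time_s'],s['tcp_pos'],s['force'])
c,W=look('wrist')
X=W-[477.5,108,0]; f=np.isfinite(W[...,0])
m=f&(abs(X[...,0])<14)&(X[...,1]>16)&(X[...,1]<55)&(X[...,2]>30)
S=W[m]; S=S[abs(S[:,2]-np.median(S[:,2]))<4]; A=np.c_[S[:,:2]-[477.5,108],np.ones(len(S))]; print('plane',np.linalg.lstsq(A,S[:,2],rcond=None)[0],len(S))
for y in range(56,84,3):
    m=f&(abs(X[...,0]+y*.017)<5)&(abs(X[...,1]-y)<1.5)&(X[...,2]>30); print(y,m.sum(),np.median(W[m][:,2]).round(1) if m.any() else '',end='; ')
E
python3 b.py
```

```text
13.75 [479.83659607 107.43145126  57.63590907] [-0.55526175 -3.11239178  7.47424982]
plane [-5.92865093e-03  1.38224916e-01  8.13696447e+01] 3569
56 203 89.3; 59 210 89.8; 62 212 90.3; 65 217 90.7; 68 225 91.1; 71 215 91.6; 74 239 88.6; 77 199 76.5; 80 225 82.3; 83 269 88.9;
```

The blank is tilting: its +y end is about 20 mm higher and still on its catch. I'll press a little more and check whether it evens out.

Emit:
apply_moves:
  moves:
    - [1, 0, 0, 0.002, 0, 0, 0]
    - [1, 0, 0, 0.002, 0, 0, 0]
    - [1, 0, 0, 0, 0, 0, 0]

```text
time_s: 14.1
tcp_pos: [479.9, 107.2, 53.6]
tcp_rot: [179.8, 0.1, 91.0]
force: [-0.1, -3.1, 8.9]
finger_gap: -0.2
gripper_force: 4.7
```

```bash
python3 b.py
```

```text
14.1 [479.9243389  107.15909482  53.55917283] [-0.07659013 -3.12607132  8.89933801]
plane [-4.39668825e-03  2.00095861e-01  7.68546161e+01] 3485
56 195 88.1; 59 206 88.9; 62 216 89.5; 65 234 90.0; 68 237 90.7; 71 246 91.3; 74 241 84.9; 77 206 75.9; 80 239 82.2; 83 283 88.8;
```

The −y end is down to about 62, so under its catch, while the +y end still sits on its own. I'll lift off, look, and press nearer the +y end.

Emit:
apply_moves:
  moves:
    - [1, 0, 0, -0.006, 0, 0, 0]
    - [1, 0, 0, -0.012, 0, 0, 0]
    - [1, 0, 0, -0.012, 0, 0, 0]
    - [1, 0.014, -0.002, 0, 0, 0, 0]
    - [1, 0.014, 0, 0, 0, 0, 0]
    - [1, 0, 0, 0, 0, 0, 0]
    - [1, 0, 0, 0, 0, 0, 0]

```text
time_s: 14.85
tcp_pos: [475.4, 136.6, 81.8]
tcp_rot: [-179.9, 0.0, 91.1]
force: [-0.7, 0.7, -0.3]
finger_gap: 0.0
gripper_force: 0.0
```

```bash
sed -i 's/>16)&(X\[...,1\]<55/>45)\&(X[...,1]<66/' b.py; python3 b.py
```

```text
14.85 [475.44663986 136.56442198  81.81212849] [-0.74495857  0.67857712 -0.28720662]
plane [ 9.30622896e-03 -2.75680794e-01  1.94039263e+02] 1775
56 117 89.6; 59 125 90.2; 62 121 90.4; 65 130 91.0; 68 124 91.5; 71 130 91.9; 74 231 89.3; 77 150 77.0; 80 87 81.3; 83 102 88.4;
```

The −y end now reads about 70, held by its catch. I'll press at y ≈ +28.

Emit:
apply_moves:
  moves:
    - [1, 0, 0, 0.008, 0, 0, 0]
    - [1, 0, 0, 0.007, 0, 0, 0]
    - [1, 0, 0, 0.003, 0, 0, 0]
    - [1, 0, 0, 0.003, 0, 0, 0]
    - [1, 0, 0, 0.002, 0, 0, 0]
    - [1, 0, 0, 0.002, 0, 0, 0]

```text
time_s: 15.5
tcp_pos: [476.5, 135.8, 58.0]
tcp_rot: [180.0, 0.0, 91.0]
force: [0.2, 0.4, 0.2]
finger_gap: 0.4
gripper_force: 0.0
```

Emit:
apply_moves:
  moves:
    - [1, 0, 0, 0.002, 0, 0, 0]
    - [1, 0, 0, 0.002, 0, 0, 0]
    - [1, 0, 0, 0.002, 0, 0, 0]

```text
time_s: 15.8
tcp_pos: [476.2, 136.0, 51.3]
tcp_rot: [-180.0, -0.0, 91.0]
force: [-0.5, 0.6, 1.6]
finger_gap: -0.2
gripper_force: 0.2
```

```bash
python3 b.py
```

```text
15.8 [476.15401193 136.02862109  51.26710978] [-0.49082499  0.61089741  1.61035682]
plane [-1.74208031e-02  1.18528752e+00  9.26395454e+01] 911
56 152 75.7; 59 165 75.7; 62 151 75.9; 65 168 76.2; 68 164 76.3; 71 168 76.3; 74 191 75.8; 77 98 77.8; 80 123 85.1; 83 194 90.8;
```

Emit:
apply_moves:
  moves:
    - [1, 0, 0, 0.002, 0, 0, 0]
    - [1, 0, 0, 0.002, 0, 0, 0]
    - [1, 0, 0, 0.002, 0, 0, 0]
    - [1, 0, 0, 0, 0, 0, 0]

```text
time_s: 16.25
tcp_pos: [476.2, 136.1, 45.6]
tcp_rot: [180.0, -0.0, 91.0]
force: [-0.3, 1.1, 3.9]
finger_gap: -0.3
gripper_force: 1.5
```

```bash
python3 b.py
```

```text
16.25 [476.1876575  136.09285489  45.58191795] [-0.32998661  1.06006502  3.86496956]
plane [-6.48894202e-03  1.15175656e+00  8.89217534e+01] 1049
56 154 69.2; 59 164 69.2; 62 163 69.3; 65 161 69.2; 68 125 69.3; 71 77 75.3; 74 101 82.2; 77 162 87.6; 80 414 92.8; 83 190 73.5;
```

At y 71–80 the catch now shows above the blank, whose top is at 69. I'll press a few mm more and release.

Emit:
apply_moves:
  moves:
    - [1, 0, 0, 0.002, 0, 0, 0]
    - [1, 0, 0, 0.002, 0, 0, 0]
    - [1, 0, 0, 0.002, 0, 0, 0]
    - [1, -0.0, 0, 0, 0, 0, 0]
    - [1, 0, 0, -0.006, 0, 0, 0]
    - [1, 0, 0, -0.02, 0, 0, 0]
    - [1, 0, 0, -0.03, 0, 0, 0]
    - [1, 0, 0, -0.04, 0, 0, 0]
    - [1, 0, 0, -0.04, 0, 0, 0]
    - [1, 0, 0, -0.03, 0, 0, 0]
    - [1, 0, 0, 0, 0, 0, 0]
    - [1, 0, 0, 0, 0, 0, 0]

```text
time_s: 17.5
tcp_pos: [476.5, 135.9, 206.1]
tcp_rot: [179.9, -0.0, 91.0]
force: [-0.6, -0.2, 0.4]
finger_gap: -0.1
gripper_force: 0.0
```

Emit:
apply_moves:
  moves:
    - [1, -0.045, 0, 0, 0, 0, 0]
    - [1, -0.045, 0, 0, 0, 0, 0]
    - [1, -0.045, 0, 0, 0, 0, 0]
    - [1, -0.045, 0, 0, 0, 0, 0]
    - [1, -0.045, 0, 0, 0, 0, 0]
    - [1, 0, 0, 0, 0, 0, 0]
    - [1, 0, 0, 0, 0, 0, 0]

```text
time_s: 18.2
tcp_pos: [478.7, -89.7, 203.9]
tcp_rot: [-179.8, -0.1, 90.8]
force: [0.8, 0.7, 0.1]
finger_gap: 0.1
gripper_force: 0.0
```

```bash
cat > prof.py <<'E'
from h import *
s=manip.read_state(); print(s['time_s'],s['tcp_pos'],s['force'])
for n in ('wrist','top'):
    c,W=look(n,n+'9.png'); X=W-[477.8,108.4,0]; f=np.isfinite(W[...,0]); bx=1.5 if n=='top' else 0
    print(n)
    for y in range(-84,87,6):
        m=f&(abs(X[...,0]+y*.017-bx)<5)&(abs(X[...,1]-y)<1.5)&(X[...,2]>30); print(y,np.median(W[m][:,2]).round(1) if m.any() else '',end='; ')
    if n=='wrist': a=c['pixels']
b=c['pixels'][195:285,250:410]
cv2.imwrite('pics/c9.png',np.hstack([cv2.resize(a,(400,300)),cv2.resize(b,(400,300),interpolation=cv2.INTER_CUBIC)])[...,::-1])
E
python3 prof.py
```

```text
18.2 [478.6590546  -89.66005263 203.88108786] [0.75193594 0.67016963 0.13363679]
wrist
-84 73.6; -78 89.6; -72 77.4; -66 70.2; -60 70.4; -54 70.8; -48 ; -42 ; -36 ; -30 ; -24 ; -18 ; -12 ; -6 ; 0 ; 6 ; 12 ; 18 ; 24 ; 30 ; 36 ; 42 ; 48 ; 54 ; 60 ; 66 ; 72 ; 78 ; 84 ; top
-84 73.3; -78 93.5; -72 78.7; -66 70.1; -60 70.9; -54 69.8; -48 70.5; -42 70.3; -36 70.0; -30 69.9; -24 70.2; -18 70.3; -12 70.4; -6 70.6; 0 71.7; 6 70.0; 12 70.8; 18 69.6; 24 69.3; 30 69.5; 36 70.8; 42 70.2; 48 70.4; 54 70.7; 60 70.1; 66 69.9; 72 76.7; 78 89.8; 84 73.8;
```

View pics/c9.png

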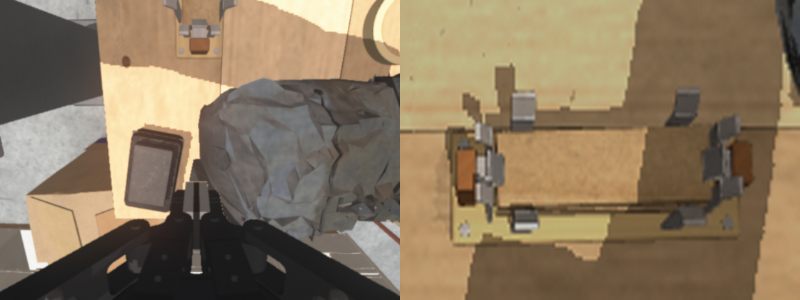

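The blank lies level, top at about 70.3 along its whole length, and both catches show over its ends (steel at 77–78 at y = ±72). I'll move a bit higher and hand in.

Emit:
apply_moves:
  moves:
    - [1, 0, 0, -0.03, 0, 0, 0]
    - [1, 0, 0, -0.03, 0, 0, 0]
    - [1, 0, 0, 0, 0, 0, 0]
    - [1, 0, 0, 0, 0, 0, 0]
    - [1, 0, 0, 0, 0, 0, 0]

```text
time_s: 18.8
tcp_pos: [479.4, -87.9, 264.5]
tcp_rot: [-179.9, -0.0, 91.1]
force: [0.4, -0.4, 0.2]
finger_gap: 0.2
gripper_force: 0.0
```

```bash
python3 -c "
from h import *
s=manip.read_state(); print(s['time_s'],s['force'],s['tcp_pos'])
print(manip.sign_off())"
```

```text
18.8 [ 0.35030552 -0.39623515  0.19760511] [479.43376198 -87.86507129 264.4946814 ]
the job is handed in; nothing more can be done
None
```

The job is handed in at 18.8 s: the spare blank lies flat on the first with its top at about 70 mm, and both catches show over its ends in the last pictures; it tilted when pressed in the middle, so I finished the +y end with a second press about 28 mm off centre.

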